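# Flip the circuit board over in its holder for soldering

### The job

The parts are fitted on the circuit board, so it is ready for soldering underneath: pushing gently with the fingertips only, flip the board over in its holder so that it lies level with the solder side up, and stays so when you let go. Leave the holder standing where it is on the mat, neither lifted nor shoved out of place, and do not disturb the other things on the bench.

Things in the scene. Friction and masses are not known exactly. Their poses are not given: they have to be found in the camera images.
- holder: Circuit board holder, loose on the black mat, 1.4 to 2.1 kg, rubber feet: two steel feet (190 mm along its x, at y +-105 mm), a rail along its y (top 41 mm up), two arms (at y +-112 mm, 26 mm wide, tops 132 mm up) with pivot nuts outside. Origin: centre of the underside, on the 3 mm mat (z = 0.003), z up. The board's pivot axis runs along the holder's y, 115 mm straight above the origin.
- board (a joint): Turn of the board about the holder's +y axis, rad. 0 = level, component side up; positive = the edge on the holder's +x side goes down; +pi or -pi = turned over, level, solder side up. It turns either way past these without stops or detents; pivot friction (0.12 N m, about 2.5 N at the edge) keeps it wherever it is left. Starts within 1.1 of level.
- board_mid (a point): Centre of the green board, on the pivot axis. 100 mm (its x) by 160 mm (its y, along the pivot), 3 mm thick, short edges in 50 mm wide steel jaws that turn with it. Its z points out of the component side: parts up to 28 mm high within 24 mm of the pivot axis; 25 mm strips along both long edges are bare. The solder side is flat, dotted with silver joints.
- board_edge_plus (a point): Middle of the board's long edge at the board's +x, 50 mm from the pivot axis, mid-thickness.
- board_edge_minus (a point): Middle of the board's long edge at the board's -x, 50 mm from the pivot axis, mid-thickness.
- spool: White spool of solder wire standing on its flange, 60 mm across, 60 mm high; origin at the centre of its underside. Leave alone.
- small_spool: Small white solder spool standing on its flange, 40 mm across, 34 mm high; origin at the centre of its underside. Leave alone.
- tape: Roll of yellowish packing tape lying flat, 94 mm across, 48 mm high; origin at the centre of its underside. Leave alone.
- cutters: Red-handled side cutters lying flat, about 120 mm long (along its x, jaws to +x), 13 mm high; origin under the joint. Leave alone.
- pliers: Blue-handled needle-nose pliers lying flat, about 145 mm long (along its x, jaws to +x), 13 mm high; origin under the joint. Leave alone.
- tip_cleaner: Round steel tin of brass wool, 72 mm across, 40 mm high; origin at the centre of its underside. Leave alone.
- battery_box: Grey battery box, 34 by 66 mm, 18 mm high; origin at the centre of its underside. Leave alone.

How it is judged:
By the outcome, as a careful person would: the job done as asked, in the order asked, and still so for the second after the job is handed in, with the robot touching nothing.
It also fails if it takes over 48 s, if anything falls off the work surface, if the arm or the gripper's body presses on something with over 40 N, if the wrist force passes 120 N, or if a joint passes its speed limit or range.

### The arm

A 6-joint arm with a two-finger parallel gripper is mounted at the origin on the work surface. World frame = base frame: x ahead of the robot, y to its left, z up, the work surface at z = 0. Lengths are in m, angles in rad, forces in N, time in s.
With the tool pointing down it reaches from about 0.35 to 0.85 m from the base axis. Payload 8.1 kg.
Tool frame: the origin (TCP) lies midway between the tips of the shut fingers; the grasp point (between the pads) lies 19 mm behind it; z points along the fingers, y is the line along which they close (so a half turn about z gives the same grasp; the last joint's range is limited). The gripper opens to 93 mm and grips with 3 to 60 N. Pads are 15 mm wide; open, the fingers measure 128 mm over their backs; the gripper's body (75 mm by 188 mm) begins 65 mm behind the grasp point.
Start: joints at [-1.207, 0.13, 1.488, -0, 1.523, -0.085], TCP at [0.26, -0.541, 0.219] pointing down, gripper open.
Joint ranges: [-2.96, 2.96], [-0.89, 2.26], [0.02, 2.5], [-1.34, 4.48], [0, 2.73], [-2.66, 2.66]. Speed limits (rad/s): [2.39, 2.39, 2.79, 3.14, 3.14, 3.14].

### API

Orientations are given as a rotation vector (axis times angle).
In Python, from plant import read_state, read_camera, camera_model, close_job gives the robot as it stands. The module is installed in compiled form; this text tells all that it offers.
- The arm moves only by the tool carry_out, never from a script. Its argument "moves" is a list of rows, each an object of numbers: "jaw": the finger opening in m, from 0 to 0.093; "dx", "dy", "dz": the shift along the tool's x, y, z in m; "yaw": the turn about the tool's z in rad. In form: [{"jaw": .., "dx": .., "dy": .., "dz": .., "yaw": ..}, ...]. A call has 1 to 8 rows; each row shifts and turns the commanded pose from where the row before left it, along the tool's axes as they then stand; what a row does not reach is not made up. A row lasts 1/8 s, in which the tool goes at most 62.5 mm and 10.7 degrees, less where a joint would pass 70% of its speed; a pose out of reach is approached as far as the arm can. A call is refused whole if a number of a shift passes 0.0625 or a number of a turn 0.188, either way. A call with a gripper value outside its range is refused whole. The fingers move at their own pace and stop on an object; "grip_force" is the grip in N (left out, the last holds). Time passes only in rows, so rows that do not move let the fingers close. It gives the time, the measured TCP pose, the force, the opening and the grip force at its end, in the units of the state.
- read_state(): the state, without advancing time (a new reading comes with each control period).
- read_camera(name): name is "scene" or "top" or "wrist"; returns the picture (384x512x3 uint8, red, green, blue); there is no depth.
- camera_model(name): a dict with "camera_matrix" (3x3 intrinsics, pixels), "view" (4x4, takes a point from world to camera coordinates). Camera axes: x right, y up, looking along -z (the intrinsics and any distortion apply to the point x, -y, -z); pixel columns grow to the right and rows downward; lengths in m; the calibration is good to about 2 mm. A picture is of the moment at which its call begins: read the wrist's pose just before it. camera_model takes no time and is no camera call; for the wrist camera it gives the pose at the moment of the call.
- close_job(): hands the job in; it is judged then, once.
The state is a dict: "t": time; "q": joint angles; "dq": joint speeds; "joint_torque": joint torques, N m; "tool_pos": TCP position; "orientation": TCP orientation; "force": force on the tool from outside, world axes, zero at the start; "wrist_torque": the same for the moment, N m; "opening": finger opening in m; "gripper_force": force on a finger pad.
Only numpy, scipy, OpenCV 4.12 (cv2) and the standard library are available. Lean on these libraries where they do the work, as an engineer would, in place of code of your own. Each camera call takes 0.05 s, during which the arm holds its last target. There are 200 camera calls.

## Working session

There is one attempt and no reset: what is moved stays moved. The work goes in short steps, Python scripts to look and compute and a tool call to move; the robot and the scene stay as the last step left them, time stands still between calls to the robot, and variables do not carry over. Pictures are saved under pics/ and viewed, at most 10 in all, crops included, and the job is handed in when it is done.

Besides the shell and the picture viewer there is one more tool, called after "Call:" by a JSON object that holds its "op" and its "data". carry_out: Moves the arm, as the interface text tells. Its arguments: {"type":"object","properties":{"moves":{"type":"array","items":{"type":"object","properties":{"jaw":{"type":"number"},"dx":{"type":"number"},"dy":{"type":"number"},"dz":{"type":"number"},"yaw":{"type":"number"}}}},"grip_force":{"type":"number"}},"required":["moves"]}

```bash
mkdir -p pics
python3 - <<'E'
from plant import *
import cv2,numpy as np
s=read_state();print(s['t'],s['tool_pos'],s['orientation'])
a=[]
for n in("scene","top"):
    im=read_camera(n);np.save(n+'.npy',im);a.append(im)
    m=camera_model(n);print(n,np.round(m['camera_matrix'],1).tolist(),np.round(m['view'],3).tolist(),[k for k in m])
    cv2.imwrite(f'pics/{n}0.png',cv2.resize(im[:,:,::-1],(800,600)))
E
```

```text
0.0 [ 0.2601525  -0.54004167  0.21758129] [-3.06107729e+00 -6.98628579e-01  3.99417681e-04]
scene [[489.3, 0.0, 256.5], [0.0, 489.3, 190.8], [0.0, 0.0, 1.0]] [[-0.334, 0.942, 0.009, 0.198], [-0.775, -0.28, 0.567, 0.379], [0.537, 0.183, 0.824, -1.686], [0.0, 0.0, 0.0, 1.0]] ['camera_matrix', 'view']
top [[377.4, 0.0, 249.7], [0.0, 377.4, 195.8], [0.0, 0.0, 1.0]] [[-0.022, -1.0, 0.008, 0.005], [0.996, -0.022, 0.083, -0.589], [-0.083, 0.01, 0.996, -1.318], [0.0, 0.0, 0.0, 1.0]] ['camera_matrix', 'view']
```

View pics/scene0.png

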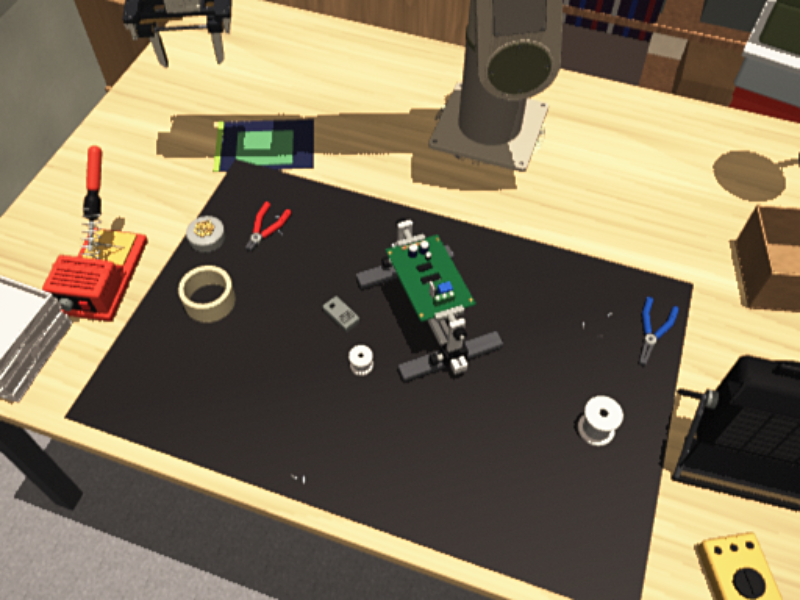

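View pics/top0.png

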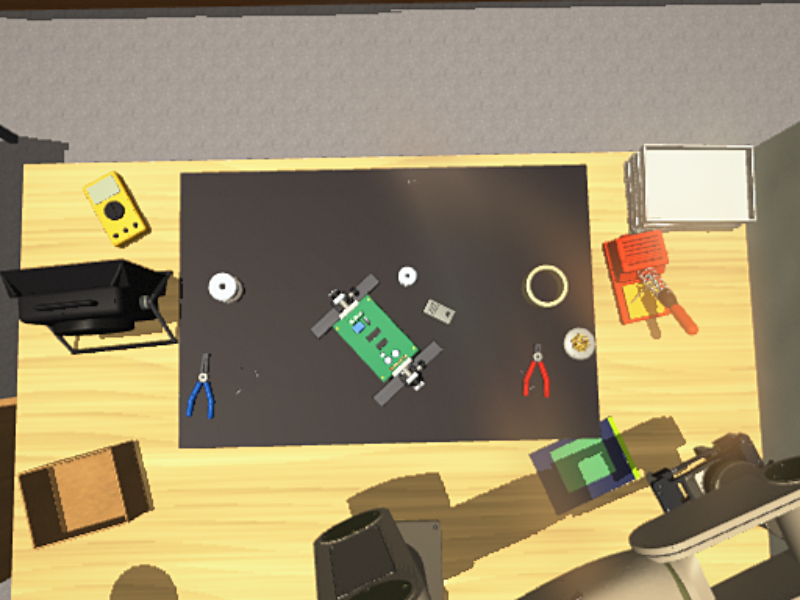

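The scene picture shows the board (green, about (388–474, 235–320)) in its holder, and the top picture shows it at (333–418, 292–385). The small spool and the battery box sit on its far-right side in the top view. I'll triangulate the board corners across the two views.

```bash
cat > h.py <<'E'
from plant import *
import cv2,numpy as np
def P(n):
    m=camera_model(n);V=np.diag([1,-1,-1,1.])@np.array(m['view']);return np.array(m['camera_matrix'])@V[:3]
def tri(pa,pb,A,B):
    X=cv2.triangulatePoints(A,B,np.float64(pa).T,np.float64(pb).T);return (X[:3]/X[3]).T
def proj(Pm,X):
    h=np.c_[np.atleast_2d(X),np.ones(len(np.atleast_2d(X)))]@Pm.T;return h[:,:2]/h[:,2:]
def ray(Pm,uv,z):
    M=np.c_[Pm[:,:2],Pm[:,2]*z+Pm[:,3]];X=np.linalg.inv(M)@[uv[0],uv[1],1];return X[:2]/X[2]
def green(im,box):
    hsv=cv2.cvtColor(im,cv2.COLOR_RGB2HSV);m=cv2.inRange(hsv,(50,90,40),(85,255,255));k=np.zeros_like(m);x0,y0,x1,y1=box;k[y0:y1,x0:x1]=255
    m=cv2.morphologyEx(m&k,cv2.MORPH_CLOSE,np.ones((3,3)))
    c=max(cv2.findContours(m,0,2)[0],key=cv2.contourArea);return c
def quad(c):
    return cv2.approxPolyN(cv2.convexHull(c),4,ensure_convex=True).reshape(-1,2).astype(float) if hasattr(cv2,'approxPolyN') else cv2.boxPoints(cv2.minAreaRect(c))
def near(q,g): return np.array([q[np.argmin(np.linalg.norm(q-x,axis=1))] for x in np.array(g)*.64])
E
python3 - <<'E'
from h import *
T=np.load('top.npy');S=np.load('scene.npy')
qt=quad(green(T,(200,175,280,255)));qs=quad(green(S,(235,140,315,215)))
print(qt.tolist(),qs.tolist())
a=near(qt,[(370,292),(418,350),(382,385),(333,328)]);b=near(qs,[(422,320),(388,245),(440,235),(474,300)])
X=tri(a,b,P('top'),P('scene'));print(X.round(4),X.mean(0))
print('sides',[np.linalg.norm(X[i]-X[(i+1)%4]).round(4) for i in range(4)])
y=X[0]+X[3]-X[1]-X[2];y/=np.linalg.norm(y);print('y',y)
x=X[2]+X[3]-X[0]-X[1];x/=np.linalg.norm(x);print('x to base side',x)
# feet etc. on the ground
for n,g,z in[('small',(407,276),.034),('batt',(439,312),.018)]: print(n,ray(P('top'),np.array(g)*.64,z))
E
python3 -c "
import cv2;a=cv2.imread('pics/top0.png')[240:430,280:480];b=cv2.imread('pics/scene0.png')[200:390,330:530]
cv2.imwrite('pics/crop.png',cv2.resize(cv2.hconcat([a,b]),(800,380),interpolation=2))"
```

```text
[[268.0, 223.0], [245.0, 245.0], [212.0, 209.0], [235.0, 188.0]] [[305.0, 194.0], [269.0, 206.0], [246.0, 159.0], [280.0, 149.0]]
[[ 0.6087  0.0402  0.1138]
 [ 0.4902 -0.0663  0.1212]
 [ 0.4202  0.0096  0.1155]
 [ 0.5407  0.117   0.113 ]] [0.51492881 0.02511336 0.11584275]
sides [np.float64(0.1595), np.float64(0.1033), np.float64(0.1614), np.float64(0.1027)]
y [ 0.74464154  0.6667545  -0.03078003]
x to base side [-0.66981354  0.74185958 -0.03153074]
small [ 0.65526956 -0.04748774]
batt [ 0.57286138 -0.11927542]
```

View pics/crop.png

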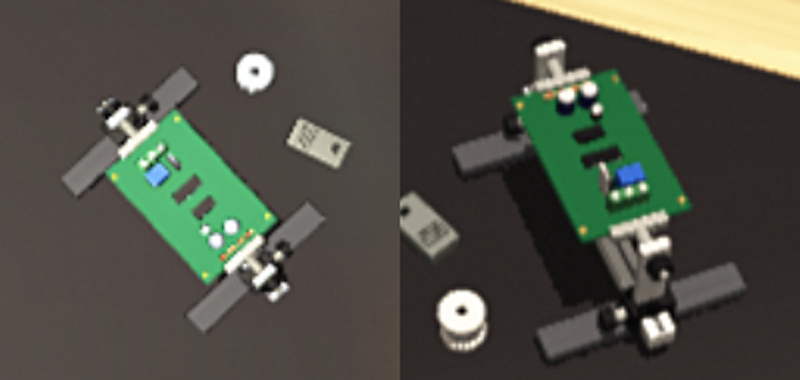

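The board's sides (160/103 mm) and height (0.116 m) match what was given. The board is about level, with its centre at (0.515, 0.025) and the pivot axis at 41.8°. Plan: tool y along the pivot and fingers shut. First push the base-side edge down at mid-length, where the parts are low, then push the raised edge over the top. I'll yaw first, then travel.

Call:
{"op": "carry_out", "data": {"moves": [{"jaw": 0, "yaw": -0.185}, {"jaw": 0, "yaw": -0.185}, {"jaw": 0, "yaw": -0.185}, {"jaw": 0, "yaw": -0.185}, {"jaw": 0, "yaw": -0.185}, {"jaw": 0, "yaw": -0.185}, {"jaw": 0, "yaw": -0.185}, {"jaw": 0, "yaw": -0.185}], "grip_force": 10}}

```text
invalid input at $.moves[0]: expected keys jaw, dx, dy, dz, yaw
```

Call:
{"op": "carry_out", "data": {"moves": [{"jaw": 0, "yaw": -0.185}, {"jaw": 0, "yaw": -0.185}, {"jaw": 0}, {"jaw": 0, "dx": 0.0189, "dy": 0.0354}, {"jaw": 0, "dx": 0.0189, "dy": 0.0354}, {"jaw": 0, "dx": 0.0189, "dy": 0.0354}, {"jaw": 0, "dx": 0.0189, "dy": 0.0354}, {"jaw": 0, "dx": 0.0189, "dy": 0.0354}]}}

```text
invalid input at $.moves[0]: expected keys jaw, dx, dy, dz, yaw
```

Call:
{"op": "carry_out", "data": {"moves": [{"jaw": 0, "dx": 0.0189, "dy": 0.0354}, {"jaw": 0, "dx": 0.0189, "dy": 0.0354}, {"jaw": 0, "dx": 0.0189, "dy": 0.0354}, {"jaw": 0, "dx": 0.0189, "dy": 0.0354}, {"jaw": 0, "dx": 0.0189, "dy": 0.0354}, {"jaw": 0, "dx": 0.0189, "dy": 0.0354}, {"jaw": 0, "dx": 0.0189, "dy": 0.0354}, {"jaw": 0, "dx": 0.0189, "dy": 0.0354}]}}

```text
invalid input at $.moves[0]: expected keys jaw, dx, dy, dz, yaw
```

Call:
{"op": "carry_out", "data": {"moves": [{"jaw": 0, "dx": 0.0189, "dy": 0.0354}, {"jaw": 0, "dx": 0.0189, "dy": 0.0354}, {"jaw": 0, "dx": 0.0189, "dy": 0.0354}, {"jaw": 0}, {"jaw": 0}]}}

```text
invalid input at $.moves[0]: expected keys jaw, dx, dy, dz, yaw
```

```bash
cat >> h.py <<'E'
C=np.array([.515,.025,.118]);U=np.array([.745,.667,0]);Vv=np.array([-.667,.745,0])
def where():
    s=read_state();d=np.array(s['tool_pos'])-C
    R=cv2.Rodrigues(np.array(s['orientation']))[0]
    print('t',s['t'],'u,v,z mm',(d@U*1000).round(1),(d@Vv*1000).round(1),(s['tool_pos'][2]*1000).round(1),'toolx.v',(R[:,0]@Vv).round(4),(R[:,0]@U).round(4),'F',np.round(s['force'],1),'op',s['opening'])
E
python3 - <<'E'
from h import *
where()
im=read_camera('wrist');cv2.imwrite('pics/w1.png',im[:,:,::-1])
E
```

```text
t 0.1 u,v,z mm -566.8 -251.0 217.7 toolx.v -0.2777 0.9606 F [-0.2  0.7  0.5] op 0.09340832476858214
```

View pics/w1.png

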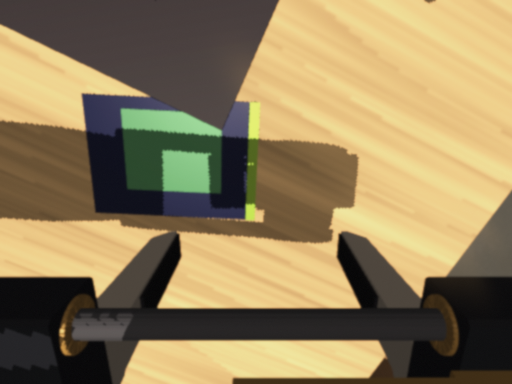

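All of the moves were refused because every key must be given, so the wrist view only shows the bench at the start pose, with the open fingers at (180, 240) and (340, 240). I'll repeat the moves with full rows.

Call:
{"op": "carry_out", "data": {"moves": [{"jaw": 0, "dx": 0, "dy": 0, "dz": 0, "yaw": -0.185}, {"jaw": 0, "dx": 0, "dy": 0, "dz": 0, "yaw": -0.185}, {"jaw": 0, "dx": 0, "dy": 0, "dz": 0, "yaw": -0.185}, {"jaw": 0, "dx": 0, "dy": 0, "dz": 0, "yaw": -0.185}, {"jaw": 0, "dx": 0, "dy": 0, "dz": 0, "yaw": -0.185}, {"jaw": 0, "dx": 0, "dy": 0, "dz": 0, "yaw": -0.185}, {"jaw": 0, "dx": 0, "dy": 0, "dz": 0, "yaw": -0.185}, {"jaw": 0, "dx": 0, "dy": 0, "dz": 0, "yaw": -0.185}], "grip_force": 10}}

```text
t: 1.15
tool_pos: [0.2603, -0.5403, 0.2182]
orientation: [-1.782, -2.586, -0.001]
force: [0.0, 0.2, -0.6]
opening: 0.0177
gripper_force: 0.0
```

Call:
{"op": "carry_out", "data": {"moves": [{"jaw": 0, "dx": 0, "dy": 0, "dz": 0, "yaw": -0.185}, {"jaw": 0, "dx": 0, "dy": 0, "dz": 0, "yaw": -0.185}, {"jaw": 0, "dx": 0, "dy": 0, "dz": 0, "yaw": 0}]}}

```text
t: 1.52
tool_pos: [0.2603, -0.5404, 0.2183]
orientation: [-1.286, -2.866, -0.001]
force: [-0.9, -0.7, 0.5]
opening: 0.0007
gripper_force: 0.0
```

```bash
python3 -c "
from h import *
where()"
```

```text
t 1.525 u,v,z mm -566.9 -251.3 218.3 toolx.v 1.0 0.0033 F [-0.9 -0.7  0.5] op 0.0006677404182774014
```

Aligned: tool x is +v and tool y is +u. Next is the travel, +302 mm in x and +567 mm in y.

Call:
{"op": "carry_out", "data": {"moves": [{"jaw": 0, "dx": 0.0189, "dy": 0.0354, "dz": 0, "yaw": 0}, {"jaw": 0, "dx": 0.0189, "dy": 0.0354, "dz": 0, "yaw": 0}, {"jaw": 0, "dx": 0.0189, "dy": 0.0354, "dz": 0, "yaw": 0}, {"jaw": 0, "dx": 0.0189, "dy": 0.0354, "dz": 0, "yaw": 0}, {"jaw": 0, "dx": 0.0189, "dy": 0.0354, "dz": 0, "yaw": 0}, {"jaw": 0, "dx": 0.0189, "dy": 0.0354, "dz": 0, "yaw": 0}, {"jaw": 0, "dx": 0.0189, "dy": 0.0354, "dz": 0, "yaw": 0}, {"jaw": 0, "dx": 0.0189, "dy": 0.0354, "dz": 0, "yaw": 0}]}}

```text
t: 2.52
tool_pos: [0.3714, -0.238, 0.2186]
orientation: [1.293, 2.863, 0.0]
force: [0.9, -0.1, 0.5]
opening: 0.0004
gripper_force: 0.0
```

Call:
{"op": "carry_out", "data": {"moves": [{"jaw": 0, "dx": 0.0189, "dy": 0.0354, "dz": 0, "yaw": 0}, {"jaw": 0, "dx": 0.0189, "dy": 0.0354, "dz": 0, "yaw": 0}, {"jaw": 0, "dx": 0.0189, "dy": 0.0354, "dz": 0, "yaw": 0}, {"jaw": 0, "dx": 0.0189, "dy": 0.0354, "dz": 0, "yaw": 0}, {"jaw": 0, "dx": 0.0189, "dy": 0.0354, "dz": 0, "yaw": 0}, {"jaw": 0, "dx": 0.0189, "dy": 0.0354, "dz": 0, "yaw": 0}, {"jaw": 0, "dx": 0.0189, "dy": 0.0354, "dz": 0, "yaw": 0}, {"jaw": 0, "dx": 0.0189, "dy": 0.0354, "dz": 0, "yaw": 0}]}}

```text
t: 3.52
tool_pos: [0.4822, 0.0634, 0.2186]
orientation: [1.293, 2.863, 0.0]
force: [1.0, -0.3, 0.4]
opening: 0.0007
gripper_force: 0.0
```

Call:
{"op": "carry_out", "data": {"moves": [{"jaw": 0, "dx": 0, "dy": 0, "dz": 0, "yaw": 0}, {"jaw": 0, "dx": 0, "dy": 0, "dz": 0, "yaw": 0}]}}

```text
t: 3.78
tool_pos: [0.4817, 0.0617, 0.2184]
orientation: [-1.288, -2.865, 0.001]
force: [0.4, -0.2, 0.4]
opening: 0.0006
gripper_force: 0.0
```

Run:
```python
from h import *
where()
im=read_camera('wrist');np.save('w2.npy',im);Pw=P('wrist')
for r in(-50,50):
  for u in(-80,80): print(r,u,proj(Pw,C+Vv*r/1e3+U*u/1e3).round())
cv2.imwrite('pics/w2.png',im[:,:,::-1])
```

```text
t 3.775 u,v,z mm -0.4 49.6 218.4 toolx.v 0.9999 0.0042 F [ 0.4 -0.2  0.4] op 0.0006339933617723944
-50 -80 [[179. 290.]]
-50 80 [[340. 290.]]
50 -80 [[170. 195.]]
50 80 [[349. 194.]]
```

View pics/w2.png

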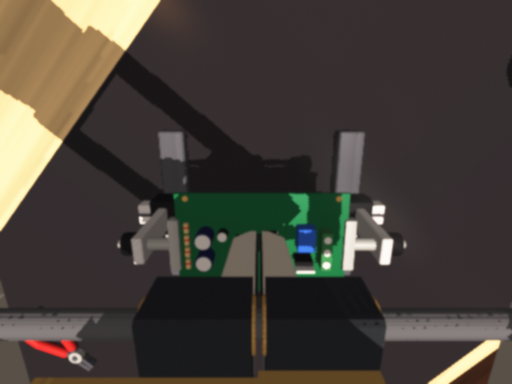

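The predicted board edge (row 195, columns 170–349) matches the image (row 193, columns 174–352). The fingertips will land between the capacitors and the blue terminal, so I'll descend onto the bare strip and push along the arc.

Call:
{"op": "carry_out", "data": {"moves": [{"jaw": 0, "dx": 0, "dy": 0.001, "dz": 0.03, "yaw": 0}, {"jaw": 0, "dx": 0, "dy": 0.001, "dz": 0.03, "yaw": 0}, {"jaw": 0, "dx": 0, "dy": 0, "dz": 0.025, "yaw": 0}, {"jaw": 0, "dx": 0, "dy": 0, "dz": 0.01, "yaw": 0}, {"jaw": 0, "dx": 0, "dy": 0, "dz": 0.004, "yaw": 0}, {"jaw": 0, "dx": 0, "dy": 0, "dz": 0.004, "yaw": 0}, {"jaw": 0, "dx": -0.0005, "dy": 0, "dz": 0.0035, "yaw": 0}, {"jaw": 0, "dx": -0.0005, "dy": 0, "dz": 0.0035, "yaw": 0}]}}

```text
t: 4.82
tool_pos: [0.4847, 0.0624, 0.1093]
orientation: [1.284, 2.865, 0.0]
force: [-0.1, -1.8, 2.8]
opening: 0.0003
gripper_force: 1.5
```

```bash
python3 -c "
from h import *
where()"
```

```text
t 4.825 u,v,z mm 2.4 48.1 109.3 toolx.v 1.0 0.0022 F [-0.1 -1.8  2.8] op 0.00033632778421930525
```

Call:
{"op": "carry_out", "data": {"moves": [{"jaw": 0, "dx": -0.001, "dy": 0, "dz": 0.0037, "yaw": 0}, {"jaw": 0, "dx": -0.0012, "dy": 0, "dz": 0.0037, "yaw": 0}, {"jaw": 0, "dx": -0.0013, "dy": 0, "dz": 0.0036, "yaw": 0}, {"jaw": 0, "dx": -0.0019, "dy": 0, "dz": 0.0032, "yaw": 0}, {"jaw": 0, "dx": -0.0021, "dy": 0, "dz": 0.003, "yaw": 0}, {"jaw": 0, "dx": -0.0023, "dy": 0, "dz": 0.0028, "yaw": 0}]}}

```text
t: 5.58
tool_pos: [0.4906, 0.0554, 0.0884]
orientation: [-1.285, -2.866, -0.0]
force: [0.8, 0.8, 3.5]
opening: 0.0004
gripper_force: 1.4
```

Call:
{"op": "carry_out", "data": {"moves": [{"jaw": 0, "dx": -0.0026, "dy": 0, "dz": 0.0026, "yaw": 0}, {"jaw": 0, "dx": -0.0028, "dy": 0, "dz": 0.0024, "yaw": 0}, {"jaw": 0, "dx": -0.003, "dy": 0, "dz": 0.0021, "yaw": 0}, {"jaw": 0, "dx": -0.0031, "dy": 0, "dz": 0.0018, "yaw": 0}, {"jaw": 0, "dx": 0, "dy": 0, "dz": 0, "yaw": 0}]}}

```text
t: 6.2
tool_pos: [0.4981, 0.0465, 0.0793]
orientation: [-1.285, -2.866, 0.001]
force: [0.9, 0.3, -0.1]
opening: 0.0004
gripper_force: 0.2
```

Run:
```python
from h import *
where()
t=read_camera('top')[150:280,180:310,::-1];s=read_camera('scene')[120:250,210:340,::-1]
cv2.imwrite('pics/c3.png',cv2.resize(cv2.hconcat([t,s]),(800,400),interpolation=2))
```

```text
t 6.2 u,v,z mm 1.8 27.3 79.3 toolx.v 1.0 0.0025 F [ 0.9  0.3 -0.1] op 0.0004017776074188188
```

View pics/c3.png

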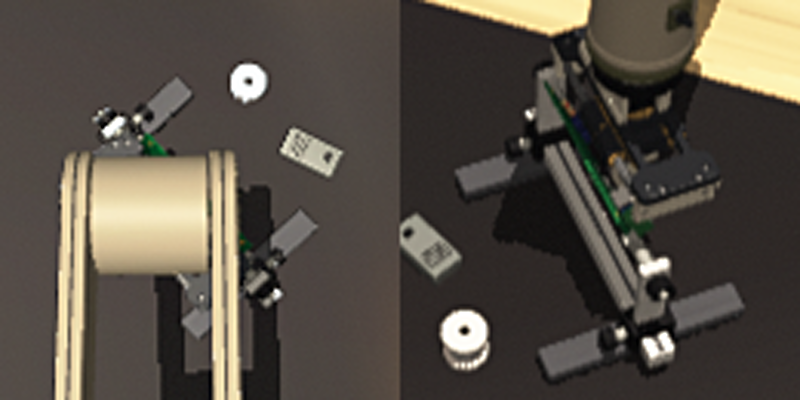

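The scene view shows the board steeply tilted (green strip from (555, 90) to (640, 230)), and the holder and its neighbours haven't moved. I'll back off, go over, and come down on the other side.

Call:
{"op": "carry_out", "data": {"moves": [{"jaw": 0, "dx": 0.01, "dy": 0, "dz": 0, "yaw": 0}, {"jaw": 0, "dx": 0.01, "dy": 0, "dz": 0, "yaw": 0}, {"jaw": 0, "dx": 0, "dy": 0, "dz": -0.04, "yaw": 0}, {"jaw": 0, "dx": 0, "dy": 0, "dz": -0.05, "yaw": 0}, {"jaw": 0, "dx": 0, "dy": 0, "dz": -0.045, "yaw": 0}, {"jaw": 0, "dx": 0, "dy": 0, "dz": 0, "yaw": 0}]}}

```text
t: 7.05
tool_pos: [0.4871, 0.0623, 0.2194]
orientation: [1.281, 2.86, 0.006]
force: [0.5, -0.1, 0.2]
opening: 0.0005
gripper_force: 0.0
```

Call:
{"op": "carry_out", "data": {"moves": [{"jaw": 0, "dx": -0.032, "dy": 0, "dz": 0, "yaw": 0}, {"jaw": 0, "dx": -0.032, "dy": 0, "dz": 0, "yaw": 0}, {"jaw": 0, "dx": -0.034, "dy": 0, "dz": 0, "yaw": 0}, {"jaw": 0, "dx": 0, "dy": 0, "dz": 0, "yaw": 0}, {"jaw": 0, "dx": 0, "dy": 0, "dz": 0.035, "yaw": 0}, {"jaw": 0, "dx": 0, "dy": 0, "dz": 0.032, "yaw": 0}, {"jaw": 0, "dx": 0, "dy": 0, "dz": 0, "yaw": 0}]}}

```text
t: 7.92
tool_pos: [0.5468, -0.0102, 0.144]
orientation: [-1.281, -2.861, 0.003]
force: [-0.4, -0.1, -0.2]
opening: 0.0004
gripper_force: 0.0
```

```bash
python3 -c "
from h import *
where()"
```

```text
t 7.925 u,v,z mm 0.2 -47.4 144.0 toolx.v 0.9999 0.0015 F [-0.4 -0.1 -0.2] op 0.00039961443701194894
```

Call:
{"op": "carry_out", "data": {"moves": [{"jaw": 0, "dx": 0.006, "dy": 0, "dz": -0.0015, "yaw": 0}, {"jaw": 0, "dx": 0.006, "dy": 0, "dz": -0.0015, "yaw": 0}, {"jaw": 0, "dx": 0.005, "dy": 0, "dz": -0.0015, "yaw": 0}, {"jaw": 0, "dx": 0.005, "dy": 0, "dz": -0.0015, "yaw": 0}, {"jaw": 0, "dx": 0.005, "dy": 0, "dz": -0.0015, "yaw": 0}, {"jaw": 0, "dx": 0.005, "dy": 0, "dz": -0.0015, "yaw": 0}, {"jaw": 0, "dx": 0.0035, "dy": 0, "dz": -0.0015, "yaw": 0}, {"jaw": 0, "dx": 0.003, "dy": 0, "dz": -0.0015, "yaw": 0}]}}

```text
t: 8.93
tool_pos: [0.524, 0.0175, 0.1593]
orientation: [-1.284, -2.866, 0.001]
force: [2.0, -1.4, -1.6]
opening: 0.0005
gripper_force: 1.2
```

```bash
python3 -c "
from h import *
where()"
```

```text
t 8.925 u,v,z mm 1.7 -11.6 159.3 toolx.v 1.0 0.0021 F [ 2.  -1.4 -1.6] op 0.0005117010736013174
```

Call:
{"op": "carry_out", "data": {"moves": [{"jaw": 0, "dx": 0.0035, "dy": 0, "dz": 0.0005, "yaw": 0}, {"jaw": 0, "dx": 0.0035, "dy": 0, "dz": 0.0005, "yaw": 0}, {"jaw": 0, "dx": 0.0035, "dy": 0, "dz": 0.0008, "yaw": 0}, {"jaw": 0, "dx": 0.0033, "dy": 0, "dz": 0.001, "yaw": 0}, {"jaw": 0, "dx": 0.0033, "dy": 0, "dz": 0.0012, "yaw": 0}, {"jaw": 0, "dx": 0.0032, "dy": 0, "dz": 0.0014, "yaw": 0}, {"jaw": 0, "dx": 0.0029, "dy": 0, "dz": 0.0018, "yaw": 0}, {"jaw": 0, "dx": 0.0028, "dy": 0, "dz": 0.0021, "yaw": 0}]}}

```text
t: 9.93
tool_pos: [0.5072, 0.0369, 0.1504]
orientation: [-1.285, -2.867, -0.0]
force: [0.5, -0.7, 3.9]
opening: 0.0003
gripper_force: 1.5
```

```bash
python3 -c "
from h import *
where()"
```

```text
t 9.925 u,v,z mm 2.1 14.1 150.4 toolx.v 1.0 0.0021 F [ 0.5 -0.7  3.9] op 0.00028866394459093
```

Call:
{"op": "carry_out", "data": {"moves": [{"jaw": 0, "dx": 0.003, "dy": 0, "dz": 0.002, "yaw": 0}, {"jaw": 0, "dx": 0.0029, "dy": 0, "dz": 0.0024, "yaw": 0}, {"jaw": 0, "dx": 0.0027, "dy": 0, "dz": 0.0028, "yaw": 0}, {"jaw": 0, "dx": 0.0024, "dy": 0, "dz": 0.003, "yaw": 0}, {"jaw": 0, "dx": 0.0021, "dy": 0, "dz": 0.0033, "yaw": 0}, {"jaw": 0, "dx": 0.0018, "dy": 0, "dz": 0.0035, "yaw": 0}, {"jaw": 0, "dx": 0.0015, "dy": 0, "dz": 0.0036, "yaw": 0}]}}

```text
t: 10.8
tool_pos: [0.4962, 0.0489, 0.1296]
orientation: [-1.285, -2.867, 0.0]
force: [2.3, -1.4, 2.4]
opening: 0.0007
gripper_force: 1.5
```

```bash
python3 -c "
from h import *
where()"
```

```text
t 10.8 u,v,z mm 2.0 30.3 129.6 toolx.v 1.0 0.0022 F [ 2.3 -1.4  2.4] op 0.0006524974309577923
```

Call:
{"op": "carry_out", "data": {"moves": [{"jaw": 0, "dx": 0.0007, "dy": 0, "dz": 0.0035, "yaw": 0}, {"jaw": 0, "dx": 0.0005, "dy": 0, "dz": 0.0033, "yaw": 0}, {"jaw": 0, "dx": 0.0002, "dy": 0, "dz": 0.002, "yaw": 0}, {"jaw": 0, "dx": 0, "dy": 0, "dz": 0, "yaw": 0}, {"jaw": 0, "dx": 0, "dy": 0, "dz": 0, "yaw": 0}]}}

```text
t: 11.42
tool_pos: [0.4949, 0.0501, 0.1206]
orientation: [-1.284, -2.866, 0.0]
force: [-0.1, 0.5, 0.2]
opening: 0.0002
gripper_force: 0.2
```

```bash
python3 -c "
from h import *
where()"
```

```text
t 11.425 u,v,z mm 1.8 32.1 120.6 toolx.v 1.0 0.0022 F [-0.1  0.5  0.2] op 0.0001957341722590579
```

Call:
{"op": "carry_out", "data": {"moves": [{"jaw": 0, "dx": 0, "dy": 0, "dz": -0.02, "yaw": 0}, {"jaw": 0, "dx": 0, "dy": 0, "dz": -0.04, "yaw": 0}, {"jaw": 0, "dx": 0, "dy": -0.03, "dz": -0.04, "yaw": 0}, {"jaw": 0, "dx": 0.04, "dy": -0.05, "dz": 0, "yaw": 0}, {"jaw": 0, "dx": 0.05, "dy": -0.05, "dz": 0, "yaw": 0}, {"jaw": 0, "dx": 0.05, "dy": -0.05, "dz": 0, "yaw": 0}, {"jaw": 0, "dx": 0, "dy": 0, "dz": 0, "yaw": 0}, {"jaw": 0, "dx": 0, "dy": 0, "dz": 0, "yaw": 0}]}}

```text
t: 12.42
tool_pos: [0.2902, 0.0336, 0.2217]
orientation: [1.284, 2.865, 0.001]
force: [-0.5, -0.3, 0.1]
opening: 0.0008
gripper_force: 0.0
```

Run:
```python
from h import *
where()
T=read_camera('top');S=read_camera('scene')
np.save('top2.npy',T);np.save('scene2.npy',S)
cv2.imwrite('pics/c4.png',cv2.resize(cv2.hconcat([T[150:280,180:310,::-1],S[120:250,210:340,::-1]]),(800,400),interpolation=2))
```

```text
t 12.425 u,v,z mm -161.7 156.4 221.7 toolx.v 1.0 0.0021 F [-0.5 -0.3  0.1] op 0.0008075570732356959
```

View pics/c4.png

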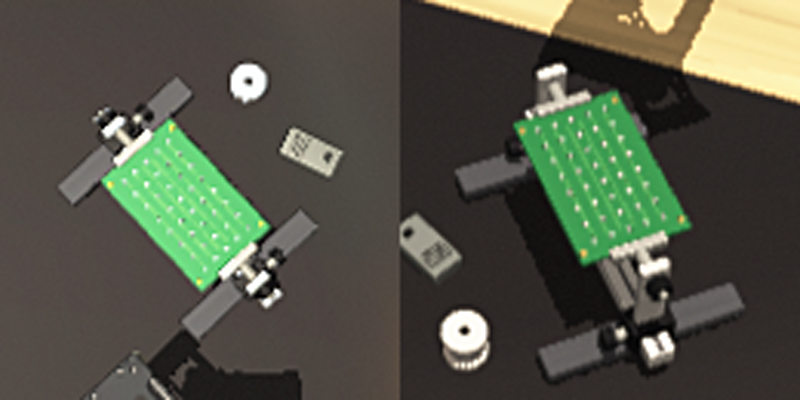

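The solder side is up (rows of silver joints), the arm is clear, and the holder and neighbours haven't moved. Next I'll measure the tilt, and compare it with the starting pictures.

```bash
cat >> h.py <<'E'
def fq(im,box):
    k=4;big=cv2.resize(im,None,fx=k,fy=k,interpolation=cv2.INTER_CUBIC)
    c=green(big,[k*b for b in box]);c=cv2.convexHull(c);q=quad(c);p=green(big,[k*b for b in box]).reshape(-1,2).astype(float)
    L=[]
    for i in range(4):
        a,b=q[i],q[(i+1)%4];d=b-a;l=np.linalg.norm(d);d/=l;r=p-a;t=r@d/l;e=np.abs(r@[-d[1],d[0]])
        s=p[(t>.1)&(t<.9)&(e<6)];vx,vy,x,y=cv2.fitLine(s.astype(np.float32),cv2.DIST_HUBER,0,.01,.01).ravel();L.append(np.cross([x,y,1],[x+vx,y+vy,1]))
    o=[np.cross(L[i-1],L[i]) for i in range(4)]
    return (np.array([h[:2]/h[2] for h in o])+.5)/k-.5
def tilt(T,S):
    a=near(fq(T,(200,175,280,255)),[(370,292),(418,350),(382,385),(333,328)]);b=near(fq(S,(235,140,315,215)),[(422,320),(388,245),(440,235),(474,300)])
    X=tri(a,b,P('top'),P('scene'));y=X[0]+X[3]-X[1]-X[2];x=X[2]+X[3]-X[0]-X[1]
    print(X.round(4).tolist(),X.mean(0).round(4),'sides',[np.linalg.norm(X[i]-X[(i+1)%4]).round(4) for i in range(4)],'slope v deg',np.degrees(np.arctan2(x[2],np.hypot(*x[:2]))).round(2),'slope u',np.degrees(np.arctan2(y[2],np.hypot(*y[:2]))).round(2))
E
python3 - <<'E'
from h import *
tilt(np.load('top.npy'),np.load('scene.npy'));tilt(np.load('top2.npy'),np.load('scene2.npy'))
d=cv2.absdiff(np.load('top.npy'),np.load('top2.npy')).max(2)
E
```

```text
[[0.6064, 0.0382, 0.113], [0.4879, -0.067, 0.1161], [0.422, 0.0086, 0.1149], [0.5412, 0.1161, 0.111]] [0.5144 0.024  0.1138] sides [np.float64(0.1584), np.float64(0.1003), np.float64(0.1606), np.float64(0.1016)] slope v deg -0.88 slope u -1.26
[[0.6094, 0.0393, 0.1143], [0.4884, -0.0668, 0.113], [0.4221, 0.0086, 0.1194], [0.5384, 0.1153, 0.1101]] [0.5146 0.0241 0.1142] sides [np.float64(0.1609), np.float64(0.1006), np.float64(0.1581), np.float64(0.1041)] slope v deg 0.63 slope u -1.44
```

The tilt reads about 0.6° by camera, and the last fingertip height puts it at no more than 1.6°, so the board is level within measurement error. Handing in.

```bash
python3 -c "
from plant import *
print(close_job())"
```

```text
the job is handed in; nothing more can be done
None
```

The board is flipped with its solder side up and level to within about 2°, the holder and the things around it look unmoved in the final pictures, and the job was handed in at about 12.5 s with the arm clear (no verdict was shown).

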